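# Clamp the mended mug to its set force

### The arm

A 6-joint arm with a two-finger parallel gripper is mounted at the origin on the work surface. World frame = base frame: x ahead of the robot, y to its left, z up, the work surface at z = 0. Lengths are in m, angles in rad, forces in N, time in s.
With the tool pointing down it reaches from about 0.25 to 0.725 m from the base axis. Payload 4 kg.
Tool frame: the origin (TCP) lies midway between the tips of the shut fingers; the grasp point (between the pads) lies 19 mm behind it; z points along the fingers, y is the line along which they close (so a half turn about z gives the same grasp; the last joint's range is limited). The gripper opens to 85 mm and grips with 20 to 120 N. Pads are 22 mm wide; open, the fingers measure 114 mm over their backs; the gripper's body (76 mm by 85 mm) begins 54 mm behind the grasp point. The pads swing forward as they close: fully open they stand 13 mm farther back than shut.
Start: joints at [-1.244, 0.241, 0.005, 1.335, 0, 1.571], TCP at [0.161, -0.474, 0.231] pointing down, gripper open.
Joint ranges: [-2.72, 2.72], [-1.05, 1.87], [-1.09, 1.28], [-1.99, 2.15], [-1.42, 1.44], [-3.14, 3.14]. Speed limits (rad/s): [2.79, 2.79, 3.14, 3.14, 3.14, 3.14].

### API

Orientations are given as a unit quaternion [x, y, z, w].
In Python, from workcell import get_obs, imaging, workorder gives the robot as it stands.
- The arm moves only by the shell command python3 -m jog 'ROWS'. ROWS is a JSON list of rows, 1 to 10 of them, each of 7 numbers: a rotation vector rx, ry, rz in rad, then dx, dy, dz in m, then the finger opening in m; each row is the pose to reach, as a shift and turn from the pose commanded when the command began, along the tool's axes at that moment; what a row does not reach only later rows make up. A row lasts 1/8 s, in which the tool goes at most 0.0625 m and 0.188 rad, less where a joint would pass 70% of its speed; a pose out of reach is approached as far as the arm can. The fingers move at their own pace and stop on an object; the grip force is fixed at half the most. Time passes only in rows, so rows that do not move let the fingers close. It prints the time, the measured TCP pose, the force, the opening and the grip force at its end.
- get_obs(): the state, without advancing time (a new reading comes with each control period).
- imaging.camera(name): name is "scene" or "top"; returns (picture, depth): 384x512x3 uint8, red, green, blue; 384x512 float32, m along the optical axis (not along the pixel's ray), 0 where there is no reading.
- imaging.calibration(name): a dict with "mtx" (3x3 intrinsics, pixels), "k1" (the pictures are not rectified: a ray, as slopes to the right and down, at radius r is drawn at 1 + k1 r^2 times it, then the intrinsics apply), "R" (3x3) and "t" (3): a world point X has camera coordinates R X + t. Camera axes: x right, y down, z forward; pixel columns grow to the right and rows downward; lengths in m; the calibration is good to about 2 mm. A picture is of the moment at which its call begins. calibration takes no time and is no camera call.
- workorder.job_done(): hands the job in; it is judged then, once.
The state is a dict: "clock": time; "joint_pos": joint angles; "joint_vel": joint speeds; "tau": joint torques, N m; "eef_pos": TCP position; "tool_rot": TCP orientation; "ft_force": force on the tool from outside, world axes, zero at the start; "ft_torque": the same for the moment, N m; "grip_width": finger opening in m; "grasp_force": force on a finger pad.
Only numpy, scipy, OpenCV 4.12 (cv2) and the standard library are available. Lean on these libraries where they do the work, as an engineer would, in place of code of your own. Each camera call takes 0.05 s, during which the arm holds its last target. There are 200 camera calls.

### The job

Swing the blue clamp arm clockwise over the mended mug until it meets its stop, then screw its orange wing down (clockwise) onto the mug until the green tab pops out of the end of the grey pressure head. Stop right there and let go: if you over-tighten, the red tab pops out too and the mug is spoilt. Leave the other mugs, the glue bottle and the brush where they are.

Things in the scene. Friction and masses are not known exactly. Their poses are not given: they have to be found in the camera images.
- base: Fixed plywood base of the clamp, 130 x 260 x 12 mm; may stand turned. Origin: on the counter, below the centre of the low wooden ring (10 mm high, 90 mm outside) in which the mended mug stands. The vertical steel post that carries the arm stands 130 mm from the origin along the base's own +y; the top of the arm is 190 mm above the counter.
- swing (a joint): Angle of the blue arm about the post, rad: 0 = at its hard stop, pointing from the post along the base's -y, the screw right above the mug; negative = swung away, anticlockwise seen from above (starts -1.1 to -0.5). It grows clockwise. Level swing, stiff hinge: about 3 N at the wing moves it, and it stays where it is left.
- wing_grip (a point): Centre of the orange wing, the bar handle on the vertical screw: 219 mm above the counter at all times, 130 mm from the post's axis. The bar is 56 mm long along its x, 18 mm wide along its y (horizontal) and 30 mm high (14 mm above this point, 16 below). The top of the arm, 50 mm wide here, is 29 mm below this point.
- wing (a joint): Turn of the wing relative to the arm, rad; grows clockwise seen from above and lowers head and pad 3.5 mm per rad (starts 0 to 1; limits -0.5 and 6; the pad meets the mug's rim at about 1.9). It takes 0.15 N m, 0.22 when the pad presses, and stays where left. Swinging the arm while the wing keeps its bearing in the room turns it relative to the arm.
- pad: Round cork pressure pad on the screw under the arm, 92 mm across, which is lowered onto the mug's rim. A spring of 2 N/mm stands between it and the head, so the force grows about 7 N per rad of the wing once it bears. Origin: on the screw's axis, 113.5 mm below the pad's underside.
- pad_face (a point): Centre of the pad's underside; 113.5 mm above the counter when the wing reads 0.
- set_tab (a joint): Green tab, 24 x 13 mm, in the end face of the grey 64 x 72 x 26 mm pressure head that hangs under the arm's tip (the face away from the post): 0 = in, 0.018 m = popped out, away from the post. Its spring throws it out when the pad presses with the set force, which is hidden: about 5 to 18 N, 0.5 to 2.5 rad of the wing after the pad bears.
- set_tab_face (a point): Centre of the outer face of the green tab, 144.5 mm above the counter when the wing reads 0 and sinking with the head; it moves 18 mm out with the tab.
- over_tab (a joint): The red tab, beside the green one, same size and travel: 0 = in, 0.018 m = popped out. It jumps out, for good, when the wing is turned some 0.45 rad further than the point where the green one jumped.
- mug: The mended mug: white with a blue print and an amber glue line round it, 95 mm high, 82 mm across the rim, with a handle. It stands loose in the wooden ring on the 12 mm base, so its rim is 107 mm above the counter. The origin is the centre of its underside, the handle is along its +y.
- mug_left: Another white and blue mug of the same shape, on the counter at the robot's left; leave alone. Origin: centre of its underside.
- mug_right: Another such mug on the counter at the robot's right; leave alone. Origin: centre of its underside.
- glue: White glue bottle with a red cap, 36 mm across, 85 mm high, standing on the counter; leave alone. Origin: centre of its underside.
- brush: Small brush lying on the counter, 170 mm long along its x; leave alone. Origin: under its middle.
Not all that is in view belongs to the job. Leave any turquoise or yellow look-alike of the mug alone.

How it is judged:
On the way, in this order (a step that is already met when the one before it is completed fails the run):
1. the arm is swung against its stop above the mug (value of joint swing above -0.04 rad and value of joint set_tab below 0.004 m), for 0.2 s.
2. the pad bears on the mug and the green tab has popped out (value of joint swing above -0.04 rad and value of joint set_tab above 0.014 m and contact force between pad and mug above 3 N), for 0.2 s.
At the end, for the whole second after the job is handed in: The arm is within 0.04 rad of its stop, the green tab is out (over 14 mm), the red tab is in, the pad presses the mug with more than 3 N, and the mug stands upright in its ring (within 8 mm of its centre) (all of step 2 and value of joint over_tab below 0.004 m and horizontal distance between mug and base below 0.008 m and angle between mug's own z axis and vertical below 0.06 rad); the robot touches nothing.
It fails at once if over-tightened: the red tab popped out (value of joint over_tab above 0.006 m).
It fails at once if the left mug was pushed away or tipped (distance of mug_left from where it was at the start of the episode above 0.02 m or angle between mug_left's own z axis and vertical above 0.4 rad).
It fails at once if the right mug was pushed away or tipped (distance of mug_right from where it was at the start of the episode above 0.02 m or angle between mug_right's own z axis and vertical above 0.4 rad).
It fails at once if the glue bottle was pushed away or tipped (distance of glue from where it was at the start of the episode above 0.02 m or angle between glue's own z axis and vertical above 0.4 rad).
It fails at once if the brush was pushed away or tipped (distance of brush from where it was at the start of the episode above 0.02 m).
It also fails if it takes over 72 s, if anything falls off the work surface, if the arm or the gripper's body presses on something with over 40 N, if the wrist force passes 120 N, or if a joint passes its speed limit or range.

## Working session

There is one attempt and no reset: what is moved stays moved. The work goes in short steps, Python scripts to look and compute and a shell command to move; the robot and the scene stay as the last step left them, time stands still between calls to the robot, and variables do not carry over. Pictures are saved under pics/ and viewed, at most 10 in all, crops included, and the job is handed in when it is done.

```bash
mkdir -p pics; ls; cat > h.py <<'E'
import numpy as np, cv2
from workcell import get_obs, imaging, workorder
def cam(n):
    p,d=imaging.camera(n); return p,d,imaging.calibration(n)
def ray(c,u,v):
    K=np.array(c["mtx"]);k=c["k1"]
    q=np.array([(u-K[0,2])/K[0,0],(v-K[1,2])/K[1,1]]);s=q.copy()
    for _ in range(20): s=q/(1+k*(s@s))
    R=np.array(c["R"]);t=np.array(c["t"])
    return -R.T@t, R.T@np.array([s[0],s[1],1.])
def onz(c,u,v,z):
    o,d=ray(c,u,v); return o+d*(z-o[2])/d[2]
def dep(c,u,v,Z):
    o,d=ray(c,u,v); return o+d*Z
def proj(c,X):
    x=np.array(c["R"])@np.array(X)+np.array(c["t"]); s=x[:2]/x[2]; s=s*(1+c["k1"]*(s@s)); K=np.array(c["mtx"])
    return s*[K[0,0],K[1,1]]+K[:2,2]
E
python3 - <<'E'
from h import *
s,_,c=cam("scene"); t,_,c2=cam("top")
cv2.imwrite("pics/a.png",np.vstack([s,t])[:,:,::-1]) if 0 else None
cv2.imwrite("pics/s1.png",s[:,:,::-1]);cv2.imwrite("pics/t1.png",t[:,:,::-1])
o=get_obs();print(o["clock"],o["eef_pos"],o["tool_rot"],o["grip_width"])
for q in(c,c2):print(-np.array(q["R"]).T@np.array(q["t"]),q["k1"],np.round(q["R"],2).tolist())
E
```

```text
pics
0.1 [ 0.16032906 -0.4729899   0.23048718] [ 9.86676954e-01  1.62688855e-01 -1.56912102e-04 -9.48636295e-04] 0.0850373411325194
[ 1.1380412  -0.72286067  1.05801212] -0.05029437768491792 [[0.79, 0.61, -0.0], [0.41, -0.54, -0.73], [-0.45, 0.58, -0.68]]
[0.45586445 0.03182931 1.25875599] -0.06732953642640413 [[-0.01, -1.0, 0.0], [-1.0, 0.01, -0.08], [0.08, -0.0, -1.0]]
```

View pics/s1.png

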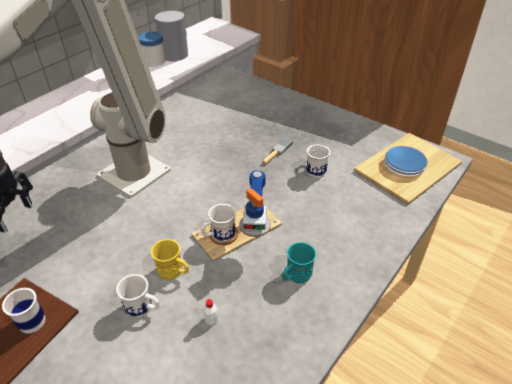

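View pics/t1.png

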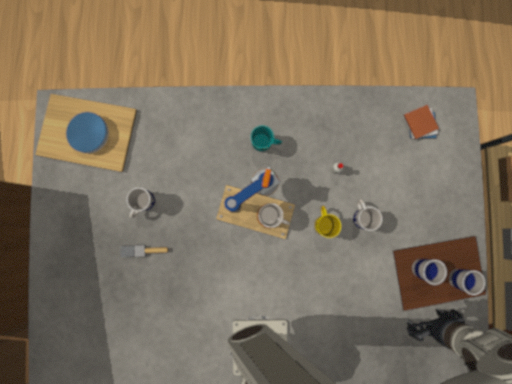

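The scene view shows the clamp: orange wing at (255,199), blue post at (257,180), and the mended mug on the plywood at (222,222). In the top view the wing is at (267,178), the post at (233,203), and the mug at (270,215). Candidate mugs in the top view are (270,215) on the base, white ones at (140,200) and (368,217), teal at (263,138) and yellow at (328,225). The one in the ring on the plywood fits. I'll confirm it with a crop.

```bash
cat > m.py <<'E'
from h import *
def masks(p):
    H=cv2.cvtColor(p,cv2.COLOR_RGB2HSV);h,s,v=cv2.split(H)
    return dict(orange=((h>=4)&(h<=15)&(s>190)&(v>130)), blue=((h>=105)&(h<=118)&(s>150)&(v>90)),
      green=((h>=45)&(h<=80)&(s>110)&(v>60)), red=(((h<=3)|(h>=175))&(s>150)&(v>80)))
def tri(a,b):
    (o1,d1),(o2,d2)=a,b
    A=np.array([d1,-d2]).T; x=np.linalg.lstsq(A,o2-o1,rcond=None)[0]
    p,q=o1+d1*x[0],o2+d2*x[1]; return (p+q)/2,np.linalg.norm(p-q)
E
python3 - <<'E'
from m import *
s,ds,c=cam("scene"); t,dt,c2=cam("top")
C=np.hstack([cv2.resize(s[160:270,180:310],None,fx=3,fy=3,interpolation=2),cv2.resize(t[160:245,210:305],(369,330),interpolation=2)])
cv2.imwrite("pics/c1.png",C[:,:,::-1])
W={}
for n,p,q,roi in(("scene",s,c,(160,270,180,310)),("top",t,c2,(155,245,210,305))):
    for k,m in masks(p).items():
        mm=np.zeros(m.shape,np.uint8);r=roi;mm[r[0]:r[1],r[2]:r[3]]=m[r[0]:r[1],r[2]:r[3]]
        cs,_=cv2.findContours(mm,0,2)
        for x in cs:
            if cv2.contourArea(x)>6: print(n,k,np.round(cv2.minAreaRect(x)[0],1),np.round(cv2.minAreaRect(x)[1:][0],1),round(cv2.minAreaRect(x)[2]),cv2.contourArea(x))
        if k=="orange":
            P=np.argwhere(mm)[:,::-1];W[n]=ray(q,*P.mean(0)); print(n,P.mean(0),len(P))
            D=(ds if n=="scene" else dt); pts=np.array([dep(q,u,v,D[v,u]) for u,v in P]); print(np.median(pts,0),np.percentile(pts[:,2],[10,50,90]))
print(tri(W["scene"],W["top"]))
E
```

```text
scene orange [253.7 197.9] [19.1  7.3] 39 89.0
scene [254.14678899 198.67889908] 109
[ 0.58370483 -0.02657656  0.22467772] [0.21410271 0.22467772 0.23242312]
scene blue [253.9 208. ] [15.8  7.7] 21 29.5
scene blue [257.  183.5] [21. 14.] 90 150.0
scene green [259. 227.] [2. 8.] 90 15.0
scene red [248.  226.5] [3. 8.] 90 16.5
top orange [266.2 178. ] [ 4.7 16.5] 11 51.5
top [266.27536232 178.26086957] 69
[ 0.57464106 -0.017474    0.23354834] [0.23122861 0.23354834 0.23587917]
top blue [246.5 192.6] [10.5 44.8] 50 210.5
(array([ 0.57642719, -0.01893213,  0.21449264]), np.float64(0.0006513182098651229))
```

View pics/c1.png

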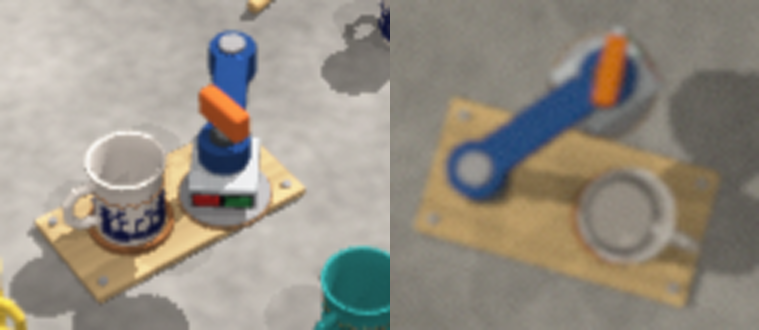

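The crop confirms it: the mug in the wooden ring on the plywood is white with a blue print and sits on the clamp base. The wing is at crop (610,70), the post cap at (474,170), and both tabs are in. Next I'll triangulate post, mug and wing.

```bash
python3 - <<'E'
from m import *
c=imaging.calibration("scene");c2=imaging.calibration("top")
for n,a,b,z in(("post",(257.7,174),(231.6,203.8),.19),("mugrim",(221.7,213.3),(271.3,214.9),.107),("wing",(254,198.5),(266.3,178.2),.225)):
    print(n,np.round(tri(ray(c,*a),ray(c2,*b)),4) if 0 else [np.round(x,4) for x in tri(ray(c,*a),ray(c2,*b))], "top onz",np.round(onz(c2,*b,z),4),"scene",np.round(onz(c,*a,z),4))
a=onz(c2,210+214/3.884,160+105/3.882,.233);b=onz(c2,210+226/3.884,160+38/3.882,.233);d=b-a;print("bar",np.arctan2(d[1],d[0]),np.linalg.norm(d),(a+b)/2)
P=onz(c2,231.6,203.8,.192);M=onz(c2,271.3,214.9,.107);W=onz(c2,266.3,178.2,.225)
for X in(M,W):
    d=(X-P)[:2];print(np.hypot(*d),np.arctan2(d[1],d[0]))
E
python3 -m jog '[[0,0,0,0,0,-0.06,0.085],[0,0,0,0,0,-0.1,0.085]]'
```

```text
post [array([0.5022, 0.0889, 0.1921]), np.float64(0.0048)] top onz [0.5005 0.0875 0.19  ] scene [0.5024 0.0927 0.19  ]
mugrim [array([ 0.4672, -0.0388,  0.1072]), np.float64(0.0028)] top onz [ 0.4662 -0.0398  0.107 ] scene [ 0.4681 -0.0378  0.107 ]
wing [array([ 0.5764, -0.0191,  0.2153]), np.float64(0.0002)] top onz [ 0.5752 -0.0187  0.225 ] scene [ 0.5829 -0.0272  0.225 ]
bar -0.18716609807382803 0.05256975020884287 [ 0.57362725 -0.0193447   0.233     ]
0.13163945284849257 -1.8338547146813897
0.12974272137815732 -0.9570890275012348
clock: 0.45
eef_pos: [0.1604, -0.4733, 0.3328]
tool_rot: [0.987, 0.163, 0.0, 0.0]
ft_force: [0.5, 0.0, -0.2]
grip_width: 0.0847
grasp_force: 0.0
```

```bash
python3 -m jog '[[0,0,-0.18,0.054,-0.03,0,0.085],[0,0,-0.36,0.108,-0.06,0,0.085],[0,0,-0.54,0.162,-0.09,0,0.085],[0,0,-0.72,0.216,-0.12,0,0.085],[0,0,-0.9,0.27,-0.15,0,0.085],[0,0,-1.08,0.324,-0.18,0,0.085],[0,0,-1.26,0.378,-0.21,0,0.085],[0,0,-1.44,0.432,-0.24,0,0.085],[0,0,-1.62,0.486,-0.27,0,0.085],[0,0,-1.8,0.539,-0.297,0,0.085]]'
python3 -m jog '[[0,0,-0.18,0,0,0,0.085],[0,0,-0.36,0,0,0,0.085],[0,0,-0.54,0,0,0,0.085],[0,0,-0.72,0,0,0,0.085],[0,0,-0.9,0,0,0,0.085],[0,0,-1.08,0,0,0,0.085],[0,0,-1.26,0,0,0,0.085],[0,0,-1.44,0,0,0,0.085],[0,0,-1.62,0,0,0,0.085],[0,0,-1.8,0,0,0,0.085]]'
python3 -c "
from h import *
o=get_obs();print(np.round(o['joint_pos'],3),o['eef_pos'],o['tool_rot'])
q=o['tool_rot'];print('yaw',2*np.arctan2(q[1],q[0]))"
```

```text
clock: 1.7
eef_pos: [0.5767, -0.0174, 0.3312]
tool_rot: [0.483, 0.876, -0.0, 0.0]
ft_force: [-0.1, -0.3, 0.8]
grip_width: 0.0848
grasp_force: 0.0
clock: 2.95
eef_pos: [0.5755, -0.0192, 0.3309]
tool_rot: [-0.385, 0.923, 0.0, -0.0]
ft_force: [-0.7, 0.5, -0.4]
grip_width: 0.0848
grasp_force: 0.0
[-0.033  0.388  0.466  1.65   0.    -0.825] [ 0.57553864 -0.01923117  0.33094607] [-3.85330958e-01  9.22778367e-01  1.61584245e-04 -3.34267254e-04]
yaw 3.932725610824228
```

```bash
python3 -m jog '[[0,0,-0.18,0,0,0,0.085],[0,0,-0.36,0,0,0,0.085],[0,0,-0.54,0,0,0,0.085],[0,0,-0.72,0,0,0,0.085],[0,0,-0.9,0,0,0,0.085],[0,0,-1.08,0,0,0,0.085],[0,0,-1.26,0,0,0,0.085],[0,0,-1.44,0,0,0,0.085],[0,0,-1.62,0,0,0,0.085],[0,0,-1.8,0,0,0,0.085]]'
python3 -m jog '[[0,0,-0.18,0,0,0,0.085],[0,0,-0.36,0,0,0.03,0.085],[0,0,-0.36,0,0,0.08,0.085],[0,0,-0.36,0,0,0.08,0.085]]'
python3 - <<'E'
from m import *
o=get_obs();print(np.round(o['joint_pos'],3),o['eef_pos']);q=o['tool_rot'];print('yaw',2*np.arctan2(q[1],q[0]))
s,_,c=cam("scene");t,_,c2=cam("top")
C=np.hstack([cv2.resize(s[130:250,190:320],(390,360),interpolation=2),cv2.resize(t[140:240,210:310],(360,360),interpolation=2)])
cv2.imwrite("pics/c2.png",C[:,:,::-1])
E
```

```text
clock: 4.2
eef_pos: [0.5755, -0.0192, 0.3309]
tool_rot: [0.962, -0.272, -0.0, 0.0]
ft_force: [-0.2, -0.4, -0.1]
grip_width: 0.0852
grasp_force: 0.0
clock: 4.7
eef_pos: [0.5717, -0.0191, 0.2461]
tool_rot: [0.995, -0.098, -0.006, 0.0]
ft_force: [0.4, -0.0, 0.7]
grip_width: 0.0852
grasp_force: 0.0
[-0.033  0.392  0.254  1.446 -0.    -2.979] [ 0.57169109 -0.01910106  0.246146  ]
yaw -0.1964830123930533
```

View pics/c2.png

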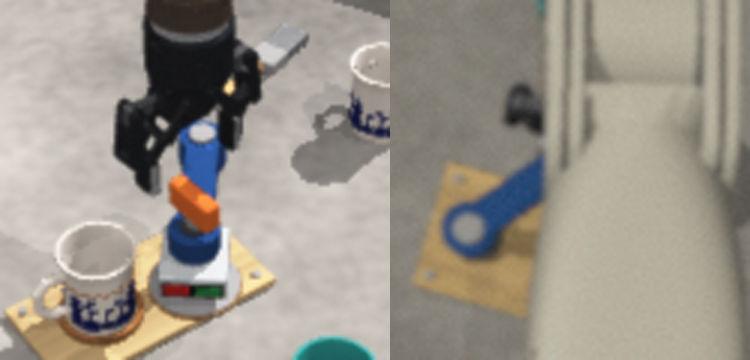

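The scene crop shows the open fingers straddling the orange bar at (192,203), with both tabs still in at (180,290) and (207,290). The arm hides the wing in the top view. I'll descend and grip.

```bash
python3 -m jog '[[0,0,0,0,0,0.03,0.085],[0,0,0,0,0,0.051,0.085],[0,0,0,0,0,0.051,0.085]]'
python3 -m jog '[[0,0,0,0,0,0,0.0],[0,0,0,0,0,0,0.0],[0,0,0,0,0,0,0.0],[0,0,0,0,0,0,0.0],[0,0,0,0,0,0,0.0],[0,0,0,0,0,0,0.0]]'
python3 - <<'E'
from m import *
o=get_obs();print(np.round(o['joint_pos'],3),o['eef_pos'],o['ft_force'],o['ft_torque'],o['grip_width'],o['grasp_force']);q=o['tool_rot'];y=2*np.arctan2(q[1],q[0]);print('yaw',y)
# arc plan in tool axes at this moment
P=np.array([.501,.088]);T=o['eef_pos'][:2];a0=np.arctan2(*(T-P)[::-1]);r=np.hypot(*(T-P));print("a0,r",a0,r)
ex=np.array([np.cos(y),np.sin(y)]);ey=np.array([np.sin(y),-np.cos(y)])
for k in range(1,11):
    th=.09*k; d=P+r*np.array([np.cos(a0-th),np.sin(a0-th)])-T; print(round(th,3),round(d@ex,4),round(d@ey,4))
E
```

```text
clock: 5.18
eef_pos: [0.5766, -0.0193, 0.2017]
tool_rot: [0.995, -0.098, 0.001, -0.0]
ft_force: [-0.1, 0.5, 1.1]
grip_width: 0.085
grasp_force: 0.0
clock: 5.92
eef_pos: [0.5759, -0.0188, 0.2011]
tool_rot: [0.995, -0.098, 0.001, -0.0]
ft_force: [-1.3, 2.5, 6.1]
grip_width: 0.0172
grasp_force: 58.8
[-3.300e-02  4.050e-01  1.570e-01  1.322e+00  1.000e-03 -2.979e+00] [ 0.57593982 -0.01880796  0.20109499] [-1.3416591   2.47583017  6.07174735] [ 0.46438696  0.19190614 -0.06629563] 0.017212197047686804 58.78087341785431
yaw -0.196101306361609
a0,r -0.9589762849846594 0.13047573250506284
0.09 -0.0085 0.0081
0.18 -0.0177 0.0154
0.27 -0.0275 0.0219
0.36 -0.0378 0.0274
0.45 -0.0486 0.032
0.54 -0.0598 0.0357
0.63 -0.0712 0.0383
0.72 -0.0829 0.0398
0.81 -0.0946 0.0403
0.9 -0.1063 0.0398
```

```bash
python3 -m jog '[[0,0,0.09,-0.0085,0.0081,0,0],[0,0,0.18,-0.0177,0.0154,0,0],[0,0,0.27,-0.0275,0.0219,0,0],[0,0,0.36,-0.0378,0.0274,0,0],[0,0,0.45,-0.0486,0.032,0,0],[0,0,0.45,-0.0486,0.032,0,0]]'
python3 - <<'E'
from m import *
o=get_obs();print(o['ft_force'],o['ft_torque']);q=o['tool_rot'];y=2*np.arctan2(q[1],q[0]);print('yaw',y)
P=np.array([.501,.088]);d=o['eef_pos'][:2]-P;print(np.hypot(*d),np.arctan2(d[1],d[0]))
E
```

```text
clock: 6.68
eef_pos: [0.5213, -0.04, 0.2011]
tool_rot: [0.948, -0.318, 0.0, -0.001]
ft_force: [-3.1, 5.0, 7.0]
grip_width: 0.017
grasp_force: 60.0
[-3.14700614  5.01310349  6.95338068] [ 0.86540888  0.43799486 -0.18934897]
yaw -0.6463828639323034
0.12964064049345578 -1.4132061837514054
```

```bash
cat > plan.py <<'E'
from m import *
import sys
P=np.array([.501,.088]);r=.1303
a0,y=float(sys.argv[1]),float(sys.argv[2])
ex=np.array([np.cos(y),np.sin(y)]);ey=np.array([np.sin(y),-np.cos(y)])
for th in map(float,sys.argv[3:]):
    d=r*np.array([np.cos(a0-th)-np.cos(a0),np.sin(a0-th)-np.sin(a0)]); print(th,round(d@ex,4),round(d@ey,4))
E
python3 plan.py -1.409 -.646 .1 .2 .3 .36 .4 .44 .48
```

```text
0.1 -0.0095 0.009
0.2 -0.0198 0.0169
0.3 -0.0308 0.0238
0.36 -0.0378 0.0274
0.4 -0.0425 0.0296
0.44 -0.0473 0.0315
0.48 -0.0522 0.0333
```

```bash
python3 -m jog '[[0,0,0.1,-0.0095,0.009,0,0],[0,0,0.2,-0.0198,0.0169,0,0],[0,0,0.3,-0.0308,0.0238,0,0],[0,0,0.36,-0.0378,0.0274,0,0],[0,0,0.4,-0.0425,0.0296,0,0],[0,0,0.4,-0.0425,0.0296,0,0]]'
python3 - <<'E'
from m import *
o=get_obs();print(o['ft_force'],o['ft_torque']);q=o['tool_rot'];y=2*np.arctan2(q[1],q[0]);print('yaw',y)
P=np.array([.501,.088]);d=o['eef_pos'][:2]-P;print(np.hypot(*d),np.arctan2(d[1],d[0]))
E
```

```text
clock: 7.42
eef_pos: [0.4712, -0.0374, 0.2011]
tool_rot: [0.866, -0.499, 0.001, -0.002]
ft_force: [1.1, 6.5, 3.4]
grip_width: 0.0174
grasp_force: 59.9
[1.13009529 6.53081759 3.42750387] [ 1.27412521 -0.27869102 -0.12553998]
yaw -1.0452891105206494
0.12888340452425748 -1.8039441067479474
```

```bash
python3 plan.py -1.809 -1.046 .02 .04 .06 .08
```

```text
0.02 -0.0018 0.0019
0.04 -0.0037 0.0037
0.06 -0.0056 0.0055
0.08 -0.0075 0.0072
```

```bash
for i in 1; do python3 -m jog '[[0,0,0.02,-0.0018,0.0019,0,0],[0,0,0.02,-0.0018,0.0019,0,0]]'; done
python3 -m jog '[[0,0,0.02,-0.0019,0.0018,0,0],[0,0,0.02,-0.0019,0.0018,0,0]]'
```

```text
clock: 7.68
eef_pos: [0.4691, -0.0368, 0.2011]
tool_rot: [0.862, -0.508, 0.001, -0.003]
ft_force: [3.0, 6.3, 3.4]
grip_width: 0.0168
grasp_force: 59.5
clock: 7.92
eef_pos: [0.4667, -0.0362, 0.2011]
tool_rot: [0.856, -0.516, 0.001, -0.002]
ft_force: [3.3, 6.6, 4.1]
grip_width: 0.0172
grasp_force: 59.5
```

```bash
python3 -m jog '[[0,0,0,-0.0019,0.0018,0,0],[0,0,0,-0.0019,0.0018,0,0]]'
python3 -m jog '[[0,0,0,-0.0019,0.0018,0,0],[0,0,0,-0.0019,0.0018,0,0]]'
python3 - <<'E'
from m import *
s,_,c=cam("scene");t,_,c2=cam("top")
C=np.hstack([cv2.resize(s[150:260,180:300],(480,440),interpolation=2),cv2.resize(t[160:240,210:270],(320,426),interpolation=2)[:440]]) if 0 else cv2.resize(s[150:260,180:300],(600,550),interpolation=2)
cv2.imwrite("pics/c3.png",C[:,:,::-1])
for k in("green","red","blue","orange"):
    m=masks(s)[k].astype(np.uint8)[150:260,180:300]
    for x in cv2.findContours(m,0,2)[0]:
        if cv2.contourArea(x)>5: print(k,np.array(cv2.boundingRect(x))+[180,150,0,0])
E
```

```text
clock: 8.18
eef_pos: [0.4656, -0.0359, 0.2011]
tool_rot: [0.856, -0.516, 0.002, -0.003]
ft_force: [7.3, 4.5, -0.4]
grip_width: 0.0173
grasp_force: 59.5
clock: 8.43
eef_pos: [0.4657, -0.0358, 0.2011]
tool_rot: [0.856, -0.517, 0.005, -0.003]
ft_force: [14.2, 3.0, -5.5]
grip_width: 0.0172
grasp_force: 59.0
blue [213 173  52  26]
orange [215 176   7  18]
```

View pics/c3.png

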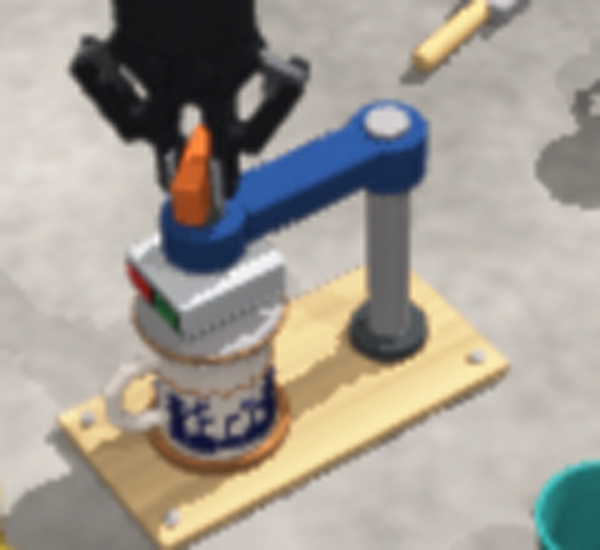

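The arm has met its stop: x stays at 0.4657 while the force rises to 14 N. The screw is above the mug, and the red tab at crop (142,280) and green at (168,312) are both in. I'll ease off 2 mm and start screwing.

```bash
cat > chk.py <<'E'
from m import *
import sys
s,_,c=cam("scene"); R=s[195:240,192:245].astype(int)
g=(R[...,1]-np.maximum(R[...,0],R[...,2])>25); r=(R[...,0]-np.maximum(R[...,1],R[...,2])>70)
o=get_obs();q=o['tool_rot']
f=lambda m:(int(m.sum()),np.round(np.argwhere(m)[:,::-1].mean(0)+[192,195],1).tolist() if m.any() else None)
print("G",f(g),"R",f(r),"yaw",round(2*np.arctan2(q[1],q[0]),3),"q6",round(o['joint_pos'][5],3),np.round(o['ft_force'],1),"tz",round(o['ft_torque'][2],2),round(o['clock'],2),np.round(o['eef_pos'],4))
sys.exit(len(sys.argv)>1 and g.sum()>int(sys.argv[1]))
E
python3 chk.py; python3 -m jog '[[0,0,0,0.001,-0.0013,0,0],[0,0,0.12,0.0015,-0.0013,0,0],[0,0,0.24,0.0015,-0.0013,0,0],[0,0,0.24,0.0015,-0.0013,0,0]]' >/dev/null; python3 chk.py
python3 -m jog '[[0,0,0.12,0,0,0,0],[0,0,0.24,0,0,0,0],[0,0,0.24,0,0,0,0]]'>/dev/null; python3 chk.py
```

```text
G (9, [212.3, 211.7]) R (7, [207.7, 206.1]) yaw -1.086 q6 -2.133 [14.7  2.9 -4.7] tz -0.11 8.57 [ 0.4657 -0.0359  0.2012]
G (8, [212.5, 212.0]) R (8, [207.8, 206.6]) yaw -1.326 q6 -1.895 [ 9.   4.6 -1.2] tz -0.16 9.12 [ 0.4658 -0.0358  0.2011]
G (9, [212.7, 212.3]) R (6, [208.0, 207.2]) yaw -1.566 q6 -1.655 [ 9.7  4.4 -1.7] tz -0.19 9.55 [ 0.4659 -0.0358  0.2011]
```

```bash
python3 -m jog '[[0,0,0.12,0,0,0,0],[0,0,0.24,0,0,0,0],[0,0,0.24,0,0,0,0]]'>/dev/null; python3 chk.py 14 &&
python3 -m jog '[[0,0,0.12,0,0,0,0],[0,0,0.24,0,0,0,0],[0,0,0.24,0,0,0,0]]'>/dev/null && python3 chk.py 14 &&
python3 -m jog '[[0,0,0.1,0,0,0,0],[0,0,0.2,0,0,0,0],[0,0,0.2,0,0,0,0]]'>/dev/null && python3 chk.py 14 &&
python3 -m jog '[[0,0,0.1,0,0,0,0],[0,0,0.2,0,0,0,0],[0,0,0.2,0,0,0,0]]'>/dev/null && python3 chk.py 14
```

```text
G (11, [212.6, 212.5]) R (5, [208.2, 207.6]) yaw 4.478 q6 -1.415 [ 9.1  3.5 -1.2] tz -0.16 9.97 [ 0.466  -0.0358  0.2011]False
```

```bash
sed -i 's/sys.exit(\(.*\))$/sys.exit(int(\1))/' chk.py
python3 -m jog '[[0,0,0.12,0,0,0,0],[0,0,0.24,0,0,0,0],[0,0,0.24,0,0,0,0]]'>/dev/null && python3 chk.py 14 &&
python3 -m jog '[[0,0,0.1,0,0,0,0],[0,0,0.2,0,0,0,0],[0,0,0.2,0,0,0,0]]'>/dev/null && python3 chk.py 14 &&
python3 -m jog '[[0,0,0.1,0,0,0,0],[0,0,0.2,0,0,0,0],[0,0,0.2,0,0,0,0]]'>/dev/null && python3 chk.py 14
```

```text
G (11, [212.6, 212.5]) R (6, [208.0, 207.5]) yaw 4.238 q6 -1.175 [11.2  3.9 -1.6] tz -0.18 10.4 [ 0.4662 -0.0359  0.2011]
G (9, [212.4, 212.6]) R (6, [208.0, 207.5]) yaw 4.038 q6 -0.975 [10.1  4.1 -2.6] tz -0.16 10.82 [ 0.4663 -0.0359  0.2011]
G (7, [212.7, 213.1]) R (7, [207.7, 207.1]) yaw 3.838 q6 -0.775 [11.1  3.5 -3. ] tz -0.11 11.25 [ 0.4664 -0.036   0.2011]
```

```bash
python3 - <<'E'
from m import *
s,_,c=cam("scene")
cv2.imwrite("pics/c4.png",cv2.resize(s[150:260,180:300],(600,550),interpolation=2)[:,:,::-1])
E
```

```text
(no output)
```

View pics/c4.png

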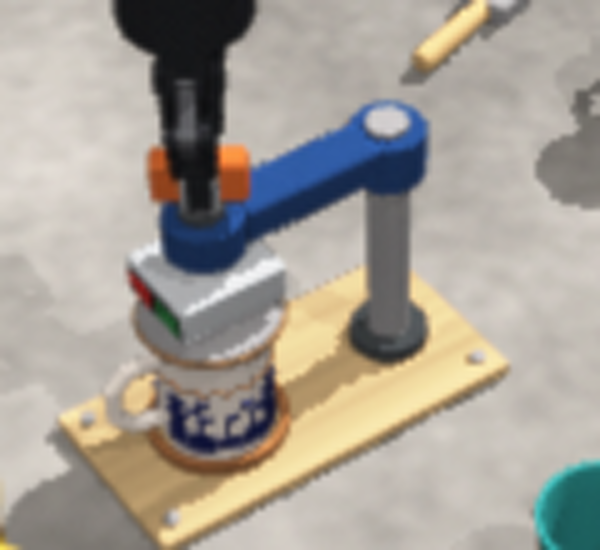

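The wing follows the fingers and the bar now shows side-on. The head is lower and both tabs are still in. I'll continue in small checked steps.

```bash

J='python3 -m jog'
$J '[[0,0,0.08,0,0,0,0],[0,0,0.16,0,0,0,0],[0,0,0.16,0,0,0,0]]'>/dev/null && python3 chk.py 14 &&
$J '[[0,0,0.08,0,0,0,0],[0,0,0.16,0,0,0,0],[0,0,0.16,0,0,0,0]]'>/dev/null && python3 chk.py 14 &&
$J '[[0,0,0.08,0,0,0,0],[0,0,0.16,0,0,0,0],[0,0,0.16,0,0,0,0]]'>/dev/null && python3 chk.py 14 &&
$J '[[0,0,0.08,0,0,0,0],[0,0,0.16,0,0,0,0],[0,0,0.16,0,0,0,0]]'>/dev/null && python3 chk.py 14
```

```text
G (8, [213.0, 213.6]) R (9, [207.9, 207.7]) yaw 3.677 q6 -0.615 [10.9  4.2 -2.8] tz -0.11 11.72 [ 0.4664 -0.0361  0.2011]
G (7, [212.7, 213.1]) R (7, [208.0, 208.0]) yaw 3.517 q6 -0.455 [10.5  2.7 -2.3] tz -0.13 12.15 [ 0.4664 -0.0362  0.2011]
G (9, [212.9, 213.7]) R (5, [208.2, 208.6]) yaw 3.357 q6 -0.295 [11.4  3.7 -3.2] tz -0.17 12.57 [ 0.4665 -0.0362  0.2011]
G (11, [212.6, 213.5]) R (6, [208.0, 208.5]) yaw 3.197 q6 -0.135 [10.7  2.8 -2.4] tz -0.13 13.0 [ 0.4665 -0.0364  0.2012]
```

```bash
sed -i 's/g.sum()>int(sys.argv\[1\])/(g.sum()>int(sys.argv[1]) or g.sum()<4 or f(g)[1][0]<211)/' chk.py
J='python3 -m jog'
$J '[[0,0,0.08,0,0,0,0],[0,0,0.16,0,0,0,0],[0,0,0.16,0,0,0,0]]'>/dev/null && python3 chk.py 14 &&
$J '[[0,0,0.08,0,0,0,0],[0,0,0.16,0,0,0,0],[0,0,0.16,0,0,0,0]]'>/dev/null && python3 chk.py 14 &&
$J '[[0,0,0.08,0,0,0,0],[0,0,0.16,0,0,0,0],[0,0,0.16,0,0,0,0]]'>/dev/null && python3 chk.py 14 &&
$J '[[0,0,0.08,0,0,0,0],[0,0,0.16,0,0,0,0],[0,0,0.16,0,0,0,0]]'>/dev/null && python3 chk.py 14 &&
$J '[[0,0,0.08,0,0,0,0],[0,0,0.16,0,0,0,0],[0,0,0.16,0,0,0,0]]'>/dev/null && python3 chk.py 14 &&
$J '[[0,0,0.08,0,0,0,0],[0,0,0.16,0,0,0,0],[0,0,0.16,0,0,0,0]]'>/dev/null && python3 chk.py 14
```

```text
G (11, [212.6, 213.5]) R (6, [208.0, 208.5]) yaw 3.037 q6 0.025 [11.7  3.  -1.7] tz -0.13 13.43 [ 0.4665 -0.0364  0.2011]
G (10, [212.5, 213.5]) R (6, [208.0, 208.5]) yaw 2.877 q6 0.185 [12.2  2.6 -2.3] tz -0.12 13.85 [ 0.4665 -0.0365  0.2011]
G (9, [212.4, 213.6]) R (6, [208.0, 208.5]) yaw 2.717 q6 0.345 [10.4  2.4 -2.9] tz -0.1 14.28 [ 0.4664 -0.0366  0.2012]
G (7, [212.7, 214.0]) R (7, [207.7, 208.1]) yaw 2.557 q6 0.505 [10.6  1.4 -1.7] tz -0.08 14.7 [ 0.4664 -0.0367  0.2012]
G (6, [213.0, 214.5]) R (8, [208.1, 209.0]) yaw 2.397 q6 0.665 [10.4  2.5 -2.2] tz -0.09 15.12 [ 0.4663 -0.0368  0.2011]
G (6, [213.0, 214.5]) R (8, [207.8, 208.6]) yaw 2.237 q6 0.825 [ 9.5  2.  -0.7] tz -0.08 15.55 [ 0.4663 -0.0368  0.2011]
```

```bash

J='python3 -m jog'
$J '[[0,0,0.08,0,0,0,0],[0,0,0.16,0,0,0,0],[0,0,0.16,0,0,0,0]]'>/dev/null && python3 chk.py 14 &&
$J '[[0,0,0.08,0,0,0,0],[0,0,0.16,0,0,0,0],[0,0,0.16,0,0,0,0]]'>/dev/null && python3 chk.py 14 &&
$J '[[0,0,0.08,0,0,0,0],[0,0,0.16,0,0,0,0],[0,0,0.16,0,0,0,0]]'>/dev/null && python3 chk.py 14 
python3 - <<'E'
from m import *
s,_,c=cam("scene")
cv2.imwrite("pics/c5.png",cv2.resize(s[150:260,180:300],(600,550),interpolation=2)[:,:,::-1])
E
```

```text
G (8, [212.9, 214.5]) R (6, [208.0, 209.2]) yaw 2.077 q6 0.985 [ 9.3  1.1 -2.7] tz -0.14 15.97 [ 0.4661 -0.0369  0.2011]
G (12, [212.8, 214.8]) R (5, [208.2, 209.6]) yaw 1.917 q6 1.145 [10.2  1.5 -1.5] tz -0.12 16.4 [ 0.4661 -0.0369  0.2011]
G (55, [210.4, 216.2]) R (6, [208.0, 209.5]) yaw 1.757 q6 1.305 [ 9.7  0.8 -1.2] tz -0.08 16.82 [ 0.466  -0.0369  0.2011]
```

View pics/c5.png

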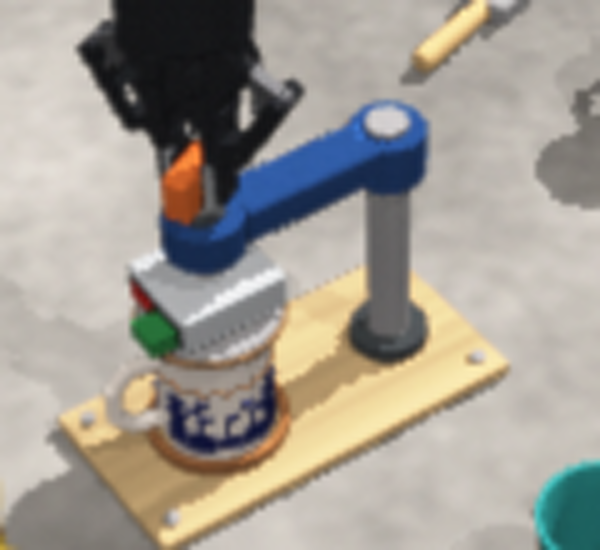

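The green tab is out at crop (152,335) and the red is still in at (141,293). I'll release.

```bash
python3 -m jog '[[0,0,0,0,0.0015,0,0],[0,0,0,0,0.0015,0,0.085],[0,0,0,0,0.0015,0,0.085],[0,0,0,0,0.0015,0,0.085],[0,0,0,0,0.0015,0,0.085],[0,0,0,0,0.0015,0,0.085]]'; python3 chk.py
```

```text
clock: 17.62
eef_pos: [0.4632, -0.0366, 0.2003]
tool_rot: [0.638, 0.77, -0.0, -0.0]
ft_force: [0.1, -0.3, -0.3]
grip_width: 0.085
grasp_force: 0.0
G (56, [210.4, 216.1]) R (6, [208.0, 209.5]) yaw 1.757 q6 1.306 [-0.   0.3  0.3] tz -0.09 17.68 [ 0.4632 -0.0365  0.2003]
```

```bash
python3 -m jog '[[0,0,0,0,0,-0.03,0.085],[0,0,0,0,0,-0.08,0.085],[0,0,0,0,0,-0.14,0.085],[0,0,0,0,0,-0.14,0.085]]'; python3 chk.py
python3 - <<'E'
from m import *
s,_,c=cam("scene");t,_,c2=cam("top")
C=np.hstack([cv2.resize(s[150:260,180:300],(420,385),interpolation=2),cv2.resize(t[160:245,210:295],(380,385),interpolation=2)])
cv2.imwrite("pics/c6.png",C[:,:,::-1])
E
```

```text
clock: 18.18
eef_pos: [0.4656, -0.0367, 0.3456]
tool_rot: [0.638, 0.77, 0.003, 0.004]
ft_force: [-0.5, -0.2, -0.1]
grip_width: 0.0846
grasp_force: 0.0
G (56, [210.4, 216.1]) R (6, [208.0, 209.5]) yaw 1.757 q6 1.306 [ 1.6 -0.2 -1.6] tz 0.02 18.23 [ 0.4646 -0.0366  0.3428]
```

View pics/c6.png

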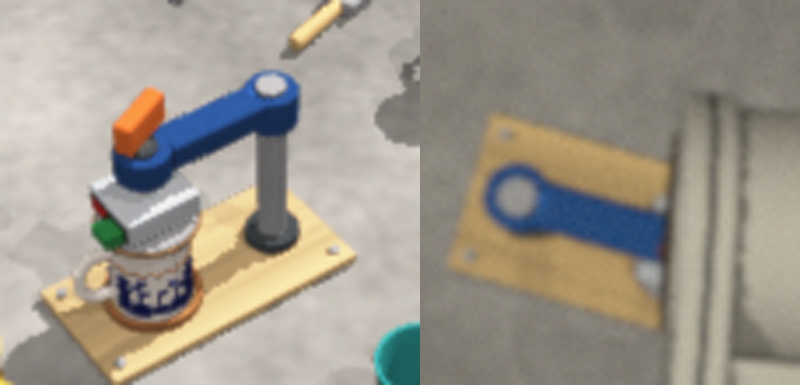

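The robot is clear. The clamp arm lies along the base over the mug. The green tab is out at crop (108,233), the red is in, and the mug stands upright in its ring. Handing in.

```bash
python3 -m jog '[[0,0,0,0,0,0,0.085],[0,0,0,0,0,0,0.085]]' >/dev/null; python3 -c "
from workcell import workorder
print(workorder.job_done())"
```

```text
the job is handed in; nothing more can be done
None
```

The job is handed in, with no verdict printed: the clamp arm is at its stop, the pad is screwed down on the mended mug, the green tab is out and the red tab in, and the robot has let go and is clear.

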